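# Pump up the gantry rail lubricator until its charge indicator pops

## Task

Charge the hand lubricator of the printer's gantry rail: with the fingertips push its spring-loaded palm plunger right down and let it come all the way up again, stroke after stroke, until the indicator stem on the round accumulator pops fully out. Stop pumping then, before the small relief-valve pin next to it is blown out as well, and leave the plunger fully up. Nothing needs grasping: the pump alone must drive the stem out, so do not touch the stem, and leave the parts and tools around it where they are.

Things in the scene. Friction and masses are not known exactly. Their poses are not given: they have to be found in the camera images.
- lubricator: Hand lubricator and gantry beam on an aluminium base plate (215 x 300 x 10 mm), fixed to the table. Origin on the plunger's axis at table height; z up, y along the beam, x from the plunger towards the beam. The accumulator with the stem, an aluminium cylinder of 46 mm diameter with a steel hexagon cap, top at 88 mm, stands at x +5, y +90 mm.
- pump_gland (a point): Top of the pump barrel, on the plunger's axis, 93 mm above the table. The barrel is 42 mm in diameter, its hexagon nut 48 mm; below 60 mm it widens to the 64 x 64 mm pump block.
- plunger_top (a point): Centre of the top of the plunger's black mushroom head (54 mm diameter, nearly flat top of 46 mm diameter), 146 mm above the table when the plunger is up, 122 mm when it is fully down. It moves with the plunger.
- plunger (a joint): Stroke of the plunger in m: 0 = up, 0.024 = fully down. Its spring pushes back with 6 N at the top, 11 N at the bottom; pumping adds 3 N, speed 2.5 N at 0.1 m/s. Let go, it rises fully in 0.3 s. Only downstrokes pump; nothing leaks back. From fully up, 21 mm or more gives a full dose, less gives a smaller one, under 5 mm none. It must rise fully to refill.
- stem_out (a joint): Indicator stem of the accumulator in m: 0 = in (cap resting on the hexagon cap), 0.024 = fully out. It stays in while the charge builds up and then pops out in one go during a downstroke, and stays out. How much charge is already there at the start is not known: 3 to 6 full strokes are needed.
- stem: The indicator stem: a 10 mm steel rod whose visible end carries a steel cap, 18 mm diameter, 6 mm thick. Origin at the centre of the cap's underside: 88.5 mm above the table when in, 112.5 mm when fully out; at x +5, y +90 mm in the lubricator's frame. z up.
- relief (a joint): Relief-valve pin in m: 0 = seated, 0.010 = blown out. It is a 7 mm steel pin in the top of the brass valve. One full stroke more after the stem has popped never blows it, two may, three always do; it does not go back.
- relief_tip (a point): Top of the relief-valve pin, 70 mm above the table when seated; at x 0, y +50 mm in the lubricator's frame. The brass valve around it is 18 mm across, its top 66 mm above the table.
- reservoir_top (a point): Small stud in the middle of the grease reservoir's black lid, 126 mm above the table. The reservoir is a clear upright cylinder, 72 mm diameter; at y -95 mm in the lubricator's frame.
- beam_mid (a point): Middle of the rail on top of the black gantry beam, 62 mm above the table, at x +118 mm in the lubricator's frame. The beam is 40 mm wide and 460 mm long; two carriages on it, 46 x 62 mm at y -130 and +130 mm, reach 76 mm. Metering block and thin tubes between pump and beam reach 72 mm.
- dropper: Amber dropper bottle, 28 mm diameter, 75 mm tall, standing loose on the base plate (10 mm above the table) close in front of the pump. Origin at the centre of its underside.
- cartridge: White grease cartridge standing on its end, 36 mm diameter, 121 mm tall with its black nozzle. Origin at the centre of its underside.
- gear: Printed grey gear lying flat, 57 mm diameter, 12 mm thick, hub 20 mm high. Origin at the centre of its underside.
- bracket: Printed black angle bracket, foot 50 x 36 mm, 44 mm high. Origin at the centre of the foot's underside.
- dish: Small open steel dish, 72 mm diameter, 24 mm high. Origin at the centre of its underside.
- wrench: Flat steel wrench, 120 mm long, lying in front of the base plate. Origin near its middle, x along its length.
- scraper: Spatula-shaped print scraper, 180 mm long, lying to the left of the base plate. Origin near its middle, x along its length.

How it is judged:
By the outcome, as a careful person would: the job done as asked, in the order asked, and still so for the second after the job is handed in, with the robot touching nothing.
It also fails if it takes over 48 s, if anything falls off the work surface, if the arm or the gripper's body presses on something with over 40 N, if the wrist force passes 120 N, or if a joint passes its speed limit or range.

## Robot

A 6-joint arm with a two-finger parallel gripper is mounted at the origin on the work surface. World frame = base frame: x ahead of the robot, y to its left, z up, the work surface at z = 0. Lengths are in m, angles in rad, forces in N, time in s.
With the tool pointing down it reaches from about 0.35 to 0.975 m from the base axis. Payload 7.1 kg.
Tool frame: the origin (TCP) lies midway between the tips of the shut fingers; the grasp point (between the pads) lies 19 mm behind it; z points along the fingers, y is the line along which they close (so a half turn about z gives the same grasp; the last joint's range is limited). The gripper opens to 88 mm and grips with 3 to 60 N. Pads are 20 mm wide; open, the fingers measure 115 mm over their backs; the gripper's body (75 mm by 178 mm) begins 61 mm behind the grasp point.
Start: joints at [1.126, 0.423, 1.63, -0, 1.089, -0.019], TCP at [0.258, 0.569, 0.223] pointing down, gripper open.
Joint ranges: [-3, 3], [-0.9, 2.11], [0.09, 2.58], [-1.31, 4.45], [0.11, 2.69], [-2.54, 2.54]. Speed limits (rad/s): [2.39, 2.39, 3.01, 3.14, 3.14, 3.14].

## Interface

Orientations are given as a unit quaternion [w, x, y, z].
In Python, from station import move_pose, movel, movej, command_gripper, wait, inverse_kinematics, read_camera, camera_info, MotionError, job_done, get_time, get_joint_pos, get_qvel, get_effort, get_tcp_pos, get_ee_rot, get_ft_force, get_ft_torque, get_grip_width, get_finger_force gives the robot as it stands. Calls block until the motion is done:
- move_pose(position, orientation): joint-space move of the TCP to a pose.
- movel(position, frame=None, v=0.15, until_force=None): straight line of the TCP; frame=None keeps the orientation; v is the mean speed in m/s. With until_force (N) it stops when the force on the tool has changed by that much, and returns True; else False.
- movej(angles): joint-space move.
- command_gripper(opening): opening from 0.0 (shut) to 1.0 (fully open); the grip force is fixed at half the most; returns when the fingers have stopped.
- wait(seconds).
- inverse_kinematics(position, orientation): joint angles nearest the present ones, or None.
- read_camera(name): name is "scene" or "side" or "wrist"; returns the picture (480x640x3 uint8, red, green, blue); there is no depth.
- camera_info(name): a dict with "intrinsics" (3x3 intrinsics, pixels), "T" (4x4, takes a point from camera to world coordinates); the wrist camera has in their place "tool_from_camera" (4x4, takes a point from camera to tool coordinates, whose origin is the TCP and whose axes are the flange's). Camera axes: x right, y up, looking along -z (the intrinsics and any distortion apply to the point x, -y, -z); pixel columns grow to the right and rows downward; lengths in m; the calibration is good to about 2 mm. A picture is of the moment at which its call begins: read the wrist's pose just before it. camera_info takes no time and is no camera call.
A pose or a line that the arm cannot do raises MotionError and nothing moves.
- job_done(): hands the job in; it is judged then, once.
Readings, each from a call of its own:
- get_time(): time.
- get_joint_pos(): joint angles.
- get_qvel(): joint speeds.
- get_effort(): joint torques, N m.
- get_tcp_pos(): TCP position.
- get_ee_rot(): TCP orientation.
- get_ft_force(): force on the tool from outside, world axes, zero at the start.
- get_ft_torque(): the same for the moment, N m.
- get_grip_width(): opening from 0.0 (shut) to 1.0 (fully open).
- get_finger_force(): force on a finger pad.
Only numpy, scipy, OpenCV 4.12 (cv2) and the standard library are available. Lean on these libraries where they do the work, as an engineer would, in place of code of your own. Each camera call takes 0.05 s, during which the arm holds its last target. There are 200 camera calls.

## Working session

There is one attempt and no reset: what is moved stays moved. The work goes in short steps, each a Python script; the robot and the scene stay as the last script left them, time stands still between calls to the robot, and variables do not carry over. Pictures are saved under pics/ and viewed, at most 10 in all, crops included, and the job is handed in when it is done.

```bash
mkdir -p pics; python3 - <<'E'
from station import *
import cv2,numpy as np
for n in("scene","side"):
    im=read_camera(n);cv2.imwrite(f"pics/{n}0.png",im[:,:,::-1]);c=camera_info(n);print(n,{k:np.round(v,4).tolist() if not isinstance(v,str) else v for k,v in c.items()})
print(camera_info("wrist"),get_ee_rot(),get_time())
E
```

```text
scene {'intrinsics': [[580.8702, 0.0, 312.0969], [0.0, 580.8702, 233.5609], [0.0, 0.0, 1.0]], 'T': [[-0.0934, -0.7408, 0.6652, 1.4224], [0.9955, -0.0784, 0.0526, 0.1879], [0.0132, 0.6671, 0.7448, 1.0968], [0.0, 0.0, 0.0, 1.0]]}
side {'intrinsics': [[488.3098, 0.0, 326.1972], [0.0, 488.3098, 240.7225], [0.0, 0.0, 1.0]], 'T': [[0.9094, 0.194, -0.3678, 0.1976], [-0.4153, 0.4666, -0.7809, -0.5951], [0.0201, 0.8629, 0.5049, 0.5579], [0.0, 0.0, 0.0, 1.0]]}
{'intrinsics': array([[373.95225409,   0.        , 319.10987006],
       [  0.        , 373.95225409, 234.19785351],
       [  0.        ,   0.        ,   1.        ]]), 'tool_from_camera': array([[-1.47083454e-04,  9.70524692e-01,  2.41001662e-01,
         6.53021554e-02],
       [ 9.99999832e-01,  7.47761816e-06,  5.80187768e-04,
         1.38590729e-03],
       [ 5.61284436e-04,  2.41001707e-01, -9.70524529e-01,
        -1.61099416e-01],
       [ 0.00000000e+00,  0.00000000e+00,  0.00000000e+00,
         1.00000000e+00]])} [-1.60901698e-04  2.11289597e-01  9.77423246e-01 -6.91750931e-04] 0.1
```

View pics/scene0.png

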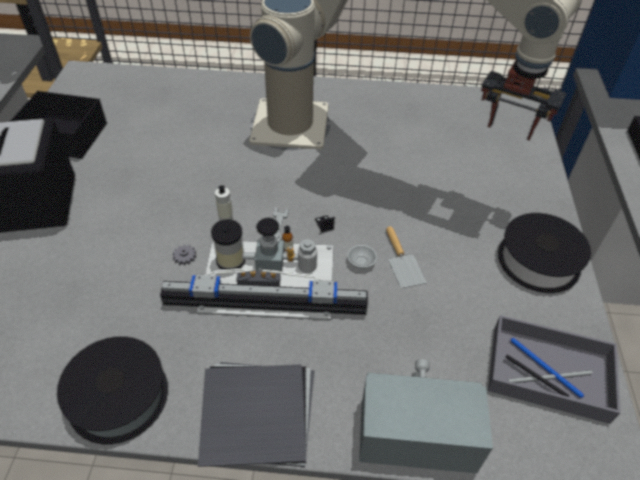

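View pics/side0.png

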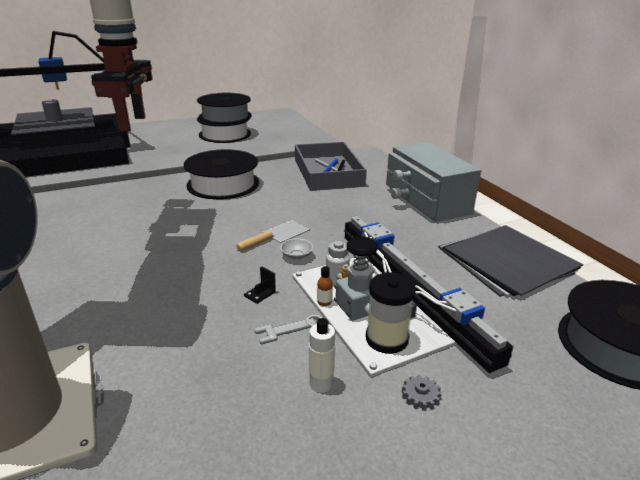

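The scene view shows the black plunger head at about (268,227), the reservoir lid at (227,229) and the accumulator at (307,250). In the side view the head is at (361,244) and the lid at (391,285). The lubricator's axes lie roughly along the world axes.

```bash
cat > h.py <<'E'
from station import *
import cv2,numpy as np
from scipy.spatial.transform import Rotation as R
def ray(n,uv,T=None):
    c=camera_info(n);K=c["intrinsics"];T=c["T"] if T is None else T
    d=np.linalg.inv(K)@[uv[0],uv[1],1];return T[:3,3],T[:3,:3]@[d[0],-d[1],-d[2]]
def plane(n,uv,z,T=None):
    o,d=ray(n,uv,T);return o+d*(z-o[2])/d[2]
def tri(r):
    A=np.vstack([np.eye(3)-np.outer(d,d)/(d@d) for o,d in r]);b=np.hstack([(np.eye(3)-np.outer(d,d)/(d@d))@o for o,d in r])
    return np.linalg.lstsq(A,b,rcond=None)[0]
def blob(im,uv,thr=45,w=25):
    u,v=uv;m=(im.max(2)<thr).astype(np.uint8);m2=np.zeros_like(m);m2[v-w:v+w,u-w:u+w]=m[v-w:v+w,u-w:u+w]
    n,l,s,c=cv2.connectedComponentsWithStats(m2)
    k=l[v,u];return (s[k].tolist(),c[k]) if k else (None,None)
E
python3 - <<'E'
from h import *
S=cv2.imread("pics/scene0.png");D=cv2.imread("pics/side0.png")
for nm,a,b,z in(("plunger",(268,227),(361,244),.146),("reservoir",(227,229),(391,285),.122)):
    s1,c1=blob(S,a);s2,c2=blob(D,b);print(nm,s1,c1,s2,c2)
    for p,q in((a,b),(c1,c2)):
        if p is not None and q is not None: print(tri([ray("scene",p),ray("side",q)]).round(4),plane("scene",p,z).round(4),plane("side",q,z).round(4))
E
```

```text
plunger [258, 219, 20, 17, 253] [267.29249012 227.09486166] [345, 222, 41, 47, 865] [362.21040462 245.15144509]
[0.5544 0.0211 0.1371] [0.5641 0.0217 0.146 ] [0.5465 0.01   0.146 ]
[0.555  0.019  0.1363] [0.5645 0.0202 0.146 ] [0.5466 0.0059 0.146 ]
reservoir [212, 220, 29, 25, 552] [226.30615942 232.48369565] [369, 260, 47, 46, 1573] [392.48887476 284.71646535]
[ 0.5548 -0.0755  0.1173] [ 0.5583 -0.0737  0.122 ] [ 0.5512 -0.0819  0.122 ]
[ 0.5607 -0.0745  0.1141] [ 0.5689 -0.0733  0.122 ] [ 0.5538 -0.0821  0.122 ]
```

Both points triangulate 5–9 mm below their tops, as expected with the lid sides in the masks, and they lie 95 mm apart as specified. Next I move above the plunger and check with the wrist camera.

```bash
python3 - <<'E'
from h import *
command_gripper(0.0)
q=R.from_matrix(np.array([[0,1,0],[1,0,0],[0,0,-1.]])).as_quat()[[3,0,1,2]]
print(inverse_kinematics([.555,.02,.25],q))
move_pose([.555,.02,.25],q)
p=get_tcp_pos();r=get_ee_rot();im=read_camera("wrist");cv2.imwrite("pics/w1.png",im[:,:,::-1])
np.save("w1.npy",np.r_[p,r]);print(p,r,get_time(),get_grip_width())
E
```

```text
[ 1.45912763e-02  2.89488463e-01  1.76071607e+00 -4.44089210e-16
  1.09138812e+00  1.45912763e-02]
[0.55501095 0.02076001 0.24994954] [-5.36037041e-05  7.06679913e-01  7.07533389e-01  2.82258517e-05] 3.725 0.008284346350546234
```

View pics/w1.png

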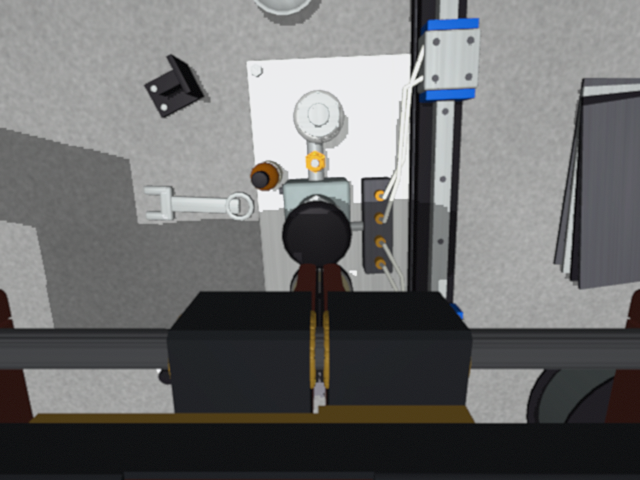

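The wrist view shows the head circle at (317,233), the relief valve at (315,161), the stem cap at (318,114), and the dropper at (264,178), clear of the fingers.

```bash
cat >> h.py <<'E'
def wT(p,r):
    M=np.eye(4);M[:3,:3]=R.from_quat(np.asarray(r)[[1,2,3,0]]).as_matrix();M[:3,3]=p
    return M@camera_info("wrist")["tool_from_camera"]
E
python3 - <<'E'
from h import *
a=np.load("w1.npy");T=wT(a[:3],a[3:])
for n,uv,z in(("head",(317,233),.142),("valve",(315,161),.067),("cap",(318,113),.0945),("capout",(318,113),.1185)):print(n,plane("wrist",uv,z,T).round(4))
E
```

```text
head [0.554  0.0214 0.142 ]
valve [0.5519 0.07   0.067 ]
cap [0.5546 0.1095 0.0945]
capout [0.5547 0.1078 0.1185]
```

```bash
cat >> h.py <<'E'
X,Y=.554,.021; UP=.156
def snap(name):
    p=get_tcp_pos();r=get_ee_rot();im=read_camera("wrist")[:,:,::-1].copy();T=np.linalg.inv(wT(p,r));K=camera_info("wrist")["intrinsics"]
    px=[]
    for z in(.0945,.1185):
        c=T@[.5546,.109,z,1];px.append((K@[c[0],-c[1],-c[2]]/-c[2])[:2].round(1))
    cv2.imwrite(f"pics/{name}.png",im);return im,px
def stroke():
    t=get_time();f=movel([X,Y,.1222],v=.09,until_force=35);z=get_tcp_pos()[2];F=get_ft_force()[2]
    movel([X,Y,UP],v=.12);wait(.25);print("hit",f,"z",round(z,4),"F",round(F,1),"dt",round(get_time()-t,2))
E
python3 - <<'E'
from h import *
movel([X,Y,UP],v=.12);a,px=snap("a0");print(px)
for i in(1,2):
    stroke();b,_=snap(f"a{i}");u,v=px[0].astype(int)
    d=cv2.absdiff(a,b)[max(v-45,0):v+45,u-45:u+45];print(i,d.mean(),(d.max(2)>25).sum())
print(get_time(),get_ft_force())
E
```

```text
[array([318.1, 102.2]), array([318.1,  97.3])]
hit False z 0.1234 F 9.7 dt 1.21
1 7.984238683127572 971
hit False z 0.1227 F 10.3 dt 1.21
2 8.070493827160494 993
7.225 [-0.56313035 -0.58862431 -0.50171207]
```

View pics/a2.png

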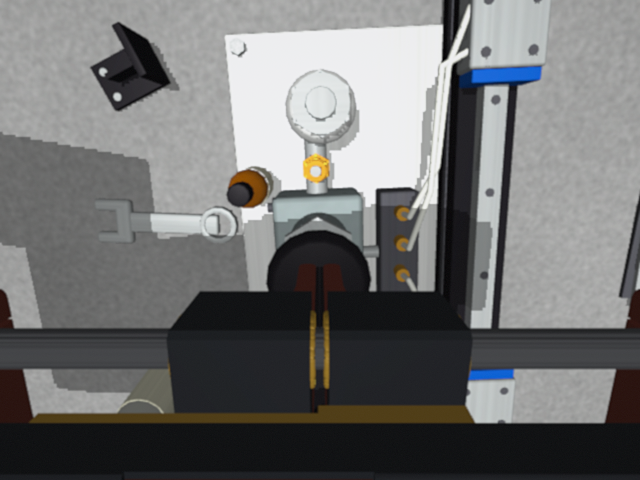

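Stem is still in: its cap is at (321,102), about 31 px across. The fingers are centred on the head. I now pump one stroke at a time, comparing each picture with a2.

```bash
sed -i 's/\.1222\]/.1218]/' h.py; python3 - <<'E'
from h import *
def met(a,b):
    d=cv2.absdiff(a,b)[57:147,273:363];return round(d.mean(),2),int((d.max(2)>25).sum())
a=cv2.imread("pics/a2.png");print("base",met(cv2.imread("pics/a1.png"),a))
stroke();b,_=snap("a3");print(met(a,b),get_time())
cv2.imwrite("pics/c3.png",cv2.resize(np.hstack([a[50:220,250:390],b[50:220,250:390]]),None,fx=2.5,fy=2.5))
E
```

```text
base (np.float64(0.49), 0)
hit False z 0.1225 F 9.5 dt 1.22
(np.float64(0.43), 0) 8.4917
```

View pics/c3.png

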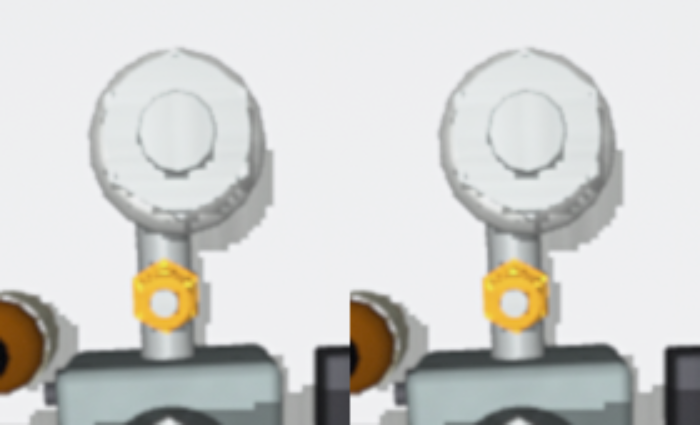

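The stem has not moved after 3 strokes: left and right crops match and no pixels changed. I continue, stopping at the first visible change and at most 3 more strokes.

```bash
python3 - <<'E'
from h import *
def met(a,b):
    d=cv2.absdiff(a,b)[57:147,273:363];return round(d.mean(),2),int((d.max(2)>25).sum())
a=cv2.imread("pics/a2.png")
for i in(4,5,6):
    stroke();b,px=snap(f"a{i}");m=met(a,b);print(i,m,px,get_time())
    if m[1]>30 or m[0]>1:break
cv2.imwrite("pics/c4.png",cv2.resize(np.hstack([a[50:220,250:390],b[50:220,250:390]]),None,fx=2.5,fy=2.5))
E
```

```text
hit False z 0.1224 F 11.3 dt 1.22
4 (np.float64(0.43), 0) [array([320.4, 101.8]), array([320.5,  96.8])] 9.7583
hit False z 0.1224 F 9.6 dt 1.22
5 (np.float64(0.43), 1) [array([320.3, 101.8]), array([320.5,  96.8])] 11.025
hit False z 0.1224 F 9.5 dt 1.22
6 (np.float64(4.25), 435) [array([320.4, 101.7]), array([320.6,  96.8])] 12.2917
```

View pics/c4.png

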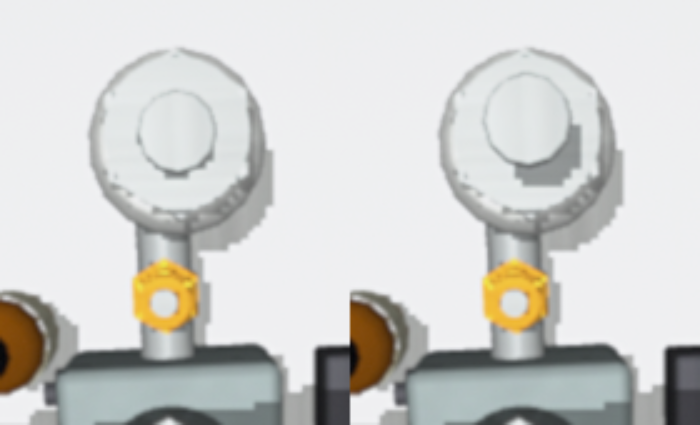

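The stem has popped. The cap shifted about 5 px and grew 13 %, matching the predicted 24 mm, and the relief pin is unchanged. I'll retreat, check the plunger height, and hand in.

```bash
python3 - <<'E'
from h import *
movel([.555,.0208,.25],v=.15);wait(.3)
p=get_tcp_pos();r=get_ee_rot();b=read_camera("wrist")[:,:,::-1].copy();cv2.imwrite("pics/w2.png",b)
a=cv2.imread("pics/w1.png");d=cv2.absdiff(a,b)[190:265,275:360];print(p,d.mean(),(d.max(2)>25).sum())
cv2.imwrite("pics/w2c.png",np.hstack([a[60:300,220:440],b[60:300,220:440]]))
E
```

```text
[0.55464595 0.02079044 0.24920564] 4.224941176470589 307
```

View pics/w2c.png

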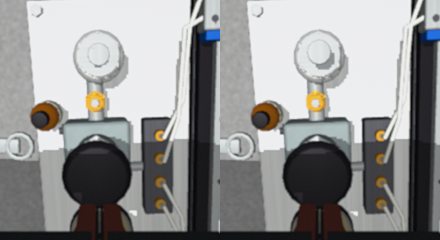

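The head has the same size and place as before pumping, so the plunger is fully up. The stem is out, and the relief pin and dropper are unchanged.

```bash
python3 -c "
from station import *
print(get_time());print(job_done())"
```

```text
13.4167
the job is handed in; nothing more can be done
None
```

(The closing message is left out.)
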